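# Unlock a tube rotator's bearing frame and thread its shaft

### The arm

A 6-joint arm with a two-finger parallel gripper is mounted at the origin on a cart in front of the work surface, level with it; the furniture and walls round the work are solid. World frame = base frame: x ahead of the robot, y to its left, z up, the work surface at z = 0. Lengths are in mm, angles in rad, forces in N, time in s.
With the tool pointing down it reaches from about 325 to 925 mm from the base axis. Payload 3.1 kg.
Tool frame: the origin (TCP) lies between the finger pads; the fingertips stand 14 mm ahead of it and the grasp point (between the pads) lies 5 mm behind it; z points along the fingers, y is the line along which they close (so a half turn about z gives the same grasp; the last joint's range is limited). The gripper opens to 85 mm and grips with 20 to 120 N. Pads are 22 mm wide; open, the fingers measure 114 mm over their backs; the gripper's body (76 mm by 85 mm) begins 54 mm behind the grasp point. The pads swing forward as they close: fully open they stand 13 mm farther back than shut.
Start: joints at [-0.112, 0.217, 1.613, -0, 1.311, -0.112], TCP at [625.012, 0.021, 245.3] pointing down, gripper open.
Joint ranges: [-2.75, 2.75], [-0.78, 2.1], [0.31, 2.55], [-1.13, 4.27], [0.13, 2.63], [-2.58, 2.58]. Speed limits (rad/s): [2.79, 2.79, 3.14, 3.14, 3.14, 3.14].

### API

Orientations are given as a 3x3 rotation matrix whose columns are the frame's x, y, z axes.
In Python, from workcell import robot, cams gives the robot as it stands.
- The arm moves only by the tool jog_arm, never from a script. Its argument "steps" is a list of rows, each a list of 7 numbers: the turn, a rotation vector about the tool's x, y, z in degrees, then the shift along the tool's x, y, z in cm, then the finger opening in cm, from 0 to 8.54. A call has 1 to 20 rows; each row is the pose to reach, as a shift and turn from the pose commanded when the call began, along the tool's axes at that moment; what a row does not reach only later rows make up. A row lasts 1/10 s, in which the tool goes at most 50 mm and 8.59 degrees, less where a joint would pass 70% of its speed; a pose out of reach is approached as far as the arm can. A call with a gripper value outside its range is refused whole. The fingers move at their own pace and stop on an object; the grip force is fixed at half the most. Time passes only in rows, so rows that repeat a pose let the fingers close. It gives the time, the measured TCP pose, the force, the opening and the grip force at its end, in the units of the state.
- robot.sense(): the state, without advancing time (a new reading comes with each control period).
- cams.capture(name): name is "scene" or "side" or "wrist"; returns the picture (480x640x3 uint8, red, green, blue); there is no depth.
- cams.calibration(name): a dict with "mtx" (3x3 intrinsics, pixels), "distortion" ([k1, k2, p1, p2, k3] as OpenCV has them; the pictures are not rectified), "cam_to_world" (4x4, takes a point from camera to world coordinates); the wrist camera has in their place "hand_eye" (4x4, takes a point from camera to tool coordinates, whose origin is the TCP and whose axes are the flange's). Camera axes: x right, y down, z forward; pixel columns grow to the right and rows downward; lengths in mm; the calibration is good to about 2 mm. A picture is of the moment at which its call begins: read the wrist's pose just before it. calibration takes no time and is no camera call.
- robot.sign_off(): hands the job in; it is judged then, once.
The state is a dict: "time_s": time; "qpos": joint angles; "joint_velocities": joint speeds; "joint_efforts": joint torques, N m; "position": TCP position; "ee_rot": TCP orientation; "wrist_force": force on the tool from outside, world axes, zero at the start; "torque": the same for the moment, N m; "opening": opening from 0.0 (shut) to 1.0 (fully open); "gripper_force": force on a finger pad.
Only numpy, scipy, OpenCV 4.12 (cv2) and the standard library are available. Lean on these libraries where they do the work, as an engineer would, in place of code of your own. Each camera call takes 0.05 s, during which the arm holds its last target. There are 200 camera calls.

### The job

The bearing frame of the tube rotator is still blocked by its flat lock plate: slide the plate straight up out of the slotted holder between the two bushes, stand it in the open grey caddy and let go of it. Then take the shaft by its square end from the V-shaped rest and, from the side of the frame where the rest stands, thread it nose first through the one bush and on through the other until the nose clearly sticks out on the far side. Finish while still holding the shaft there, steady and without forcing it against the bushes, so that a colleague can fit the clip; leave everything else on the bench where it is.

Things in the scene. Friction and masses are not known exactly. Their poses are not given: they have to be found in the camera images.
- frame: Bearing frame, fixed; origin: centre of underside, z up. Base 80x130x12 mm. Two upright cheeks, 52 wide, tops 104 mm up, at y=+45 and -45 mm; each has a bush, 14 mm bore along the frame's y at x=0, 80 mm up; bushes with flanges reach from |y|=39 to 55 mm. Half-way between, the slotted holder: two black grooved posts at x=+-33 mm, 58 mm high, grooves 7 mm, open at top. The rest lies on the +y side.
- plate_centre (a point): Centre of the lock plate, a loose flat aluminium plate 56x5x127 mm (x, y, z), about 50 g. It starts upright in the slotted holder, axes along the frame's (thin along y), lower edge 12 mm and upper edge 139 mm above the bench, so 35 mm of it stand above the cheeks, free to grip. It blocks the bores.
- caddy: Open grey caddy, fixed, to stand the plate in: outside 84x34x75 mm (x, y, z), inside 76 mm along x by 26 mm along y, floor 4 mm thick, open at top. Origin: centre of the underside; z up. The plate's 56 mm width goes along the caddy's x; it may lean when let go.
- rest: Shaft rest, fixed; origin at bench level, z up. Grey base 60 mm wide, 8 mm high, y=-65 to +45 mm; two black V supports at y=+28 and -50 mm, 30 mm across, tops 45 mm up. The shaft lies in them along the rest's y, axis 40 mm above the bench, square end to +y, beyond the supports.
- shaft_grip (a point): Centre of the shaft's square end (14x14 mm, 40 mm along the shaft), where to grip. Loose steel shaft, about 60 g; its axis is this frame's y, nose towards -y. It starts on the rest at the rest's y=+60 mm, 40 mm above the bench, faces level and upright. Ahead of the square end: round rod, 10 mm diameter, 135 mm long, last 7 mm tapered to 5 mm.
- shaft_nose (a point): Front end of the shaft's nose, on its axis, 155 mm from the centre of the square end towards -y.
- shaft_shoulder (a point): Point on the shaft's axis where the round rod meets the square end, 20 mm from the centre of the square end. The square end does not go into the bush.
- timer: Bystander: bench timer, 64 x 68 x 21 mm, loose; origin under its centre.
- cup: Bystander: specimen cup with screw lid, 64 mm wide, 74 mm high, loose; origin under its centre.
- forceps: Bystander: steel forceps lying flat, 128 mm long, loose; origin under its centre.
- marker: Bystander: felt marker lying flat, 132 mm long, loose; origin under its centre.

How it is judged (in metres and radians):
On the way, in this order (a step that is already met when the one before it is completed fails the run):
1. the plate is lifted up out of the slotted holder (height (world z) of plate_centre above 0.13 m), for 0.1 s.
2. the plate stands in the caddy, let go (x of plate_centre in the frame of caddy between -0.045 and 0.045 m and y of plate_centre in the frame of caddy between -0.03 and 0.03 m and height (world z) of plate_centre below 0.08 m and angle between plate_centre's own z axis and vertical below 0.7 rad and contact force between the fingers and plate below 0.1 N and linear speed of plate below 0.03 m/s), for 0.2 s.
3. the nose is through the first bush (x of shaft_nose in the frame of frame between -0.008 and 0.008 m and z of shaft_nose in the frame of frame between 0.072 and 0.088 m and y of shaft_nose in the frame of frame between -0.04 and 0.036 m and angle between the y axis of shaft_grip and the y axis of frame, either way round below 0.15 rad), for 0.02 s.
At the end, for the whole second after the job is handed in: Shaft held by the fingers (over 1.5 N), still, through both bushes: nose 4 mm or more beyond the far bush, both ends within 8 mm of the bore axis, under 12 N on the frame. Plate in the caddy, within 0.7 rad of upright, let go (x of plate_centre in the frame of caddy between -0.045 and 0.045 m and y of plate_centre in the frame of caddy between -0.03 and 0.03 m and height (world z) of plate_centre below 0.08 m and angle between plate_centre's own z axis and vertical below 0.7 rad and contact force between the fingers and plate below 0.1 N and x of shaft_nose in the frame of frame between -0.008 and 0.008 m and z of shaft_nose in the frame of frame between 0.072 and 0.088 m and x of shaft_shoulder in the frame of frame between -0.008 and 0.008 m and z of shaft_shoulder in the frame of frame between 0.072 and 0.088 m and y of shaft_nose in the frame of frame below -0.059 m and y of shaft_shoulder in the frame of frame above 0.054 m and contact force between the fingers and shaft above 1.5 N and contact force between shaft and frame below 12 N and linear speed of shaft below 0.02 m/s); the arm keeps its last pose, push and grip.
It fails at once if a bystander (timer, cup, forceps or marker) is moved by more than 30 mm (distance of any of timer, cup, forceps, marker from where it was at the start of the episode above 0.03 m).
It also fails if it takes over 64 s, if anything falls off the work surface, if the arm or the gripper's body presses on something with over 40 N, if the wrist force passes 120 N, or if a joint passes its speed limit or range.

## Working session

There is one attempt and no reset: what is moved stays moved. The work goes in short steps, Python scripts to look and compute and a tool call to move; the robot and the scene stay as the last step left them, time stands still between calls to the robot, and variables do not carry over. Pictures are saved under pics/ and viewed, at most 10 in all, crops included, and the job is handed in when it is done.

Besides the shell and the picture viewer there is one more tool, called after "Call:" as a command line: name --pt "numbers of a row" for each row, then --argument value for the rest. jog_arm: Moves the arm, as the interface text tells. Its arguments: {"type":"object","properties":{"steps":{"type":"array","items":{"type":"array","items":{"type":"number"}}}},"required":["steps"]}

```bash
mkdir -p pics; ls; python3 - <<'E'
from workcell import robot, cams
import cv2, numpy as np
np.set_printoptions(precision=3,suppress=True)
for n in ["scene","side","wrist"]:
    im=cams.capture(n); cv2.imwrite(f"pics/{n}0.png",im[:,:,::-1]); print(n,cams.calibration(n))
s=robot.sense(); print(s)
E
```

```text
pics
scene {'mtx': array([[494.493,   0.   , 317.971],
       [  0.   , 494.493, 236.231],
       [  0.   ,   0.   ,   1.   ]]), 'distortion': array([-0.002,  0.   ,  0.   ,  0.   ,  0.   ]), 'cam_to_world': array([[   0.495,   -0.662,    0.562,  -58.592],
       [  -0.869,   -0.372,    0.326, -526.084],
       [  -0.006,   -0.65 ,   -0.76 ,  804.019],
       [   0.   ,    0.   ,    0.   ,    1.   ]])}
side {'mtx': array([[560.05 ,   0.   , 328.908],
       [  0.   , 560.05 , 233.104],
       [  0.   ,   0.   ,   1.   ]]), 'distortion': array([0.033, 0.   , 0.   , 0.   , 0.   ]), 'cam_to_world': array([[    0.968,    -0.135,     0.211,   164.987],
       [   -0.25 ,    -0.596,     0.763, -1319.467],
       [    0.023,    -0.792,    -0.61 ,   952.064],
       [    0.   ,     0.   ,     0.   ,     1.   ]])}
wrist {'mtx': array([[362.244,   0.   , 320.132],
       [  0.   , 362.244, 244.772],
       [  0.   ,   0.   ,   1.   ]]), 'distortion': array([-0.073,  0.   ,  0.   ,  0.   ,  0.   ]), 'hand_eye': array([[   0.001,   -0.949,   -0.315,   80.701],
       [   1.   ,    0.001,    0.001,    0.829],
       [  -0.   ,   -0.315,    0.949, -129.6  ],
       [   0.   ,    0.   ,    0.   ,    1.   ]])}
{'time_s': 0.15, 'qpos': array([-0.112,  0.218,  1.615,  0.   ,  1.311, -0.112]), 'joint_velocities': array([ 0.001, -0.002, -0.005, -0.   ,  0.   ,  0.   ]), 'joint_efforts': array([ -0.   , -39.745, -30.442,  -0.   ,   0.006,   0.   ]), 'position': array([624.417,   0.085, 244.27 ]), 'ee_rot': array([[ 0.   ,  1.   , -0.002],
       [ 1.   , -0.   ,  0.   ],
       [ 0.   , -0.002, -1.   ]]), 'wrist_force': array([ 0.579,  0.107, -0.33 ]), 'torque': array([ 0.041,  0.02 , -0.025]), 'gripper_force': 0.0, 'opening': 1.0021674646052219}
```

View pics/scene0.png

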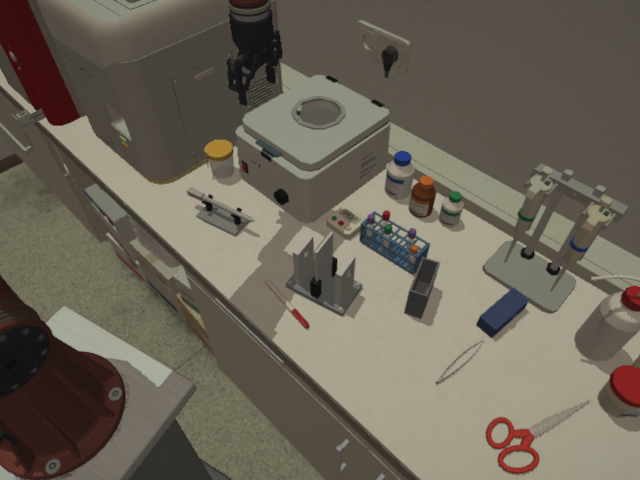

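View pics/side0.png

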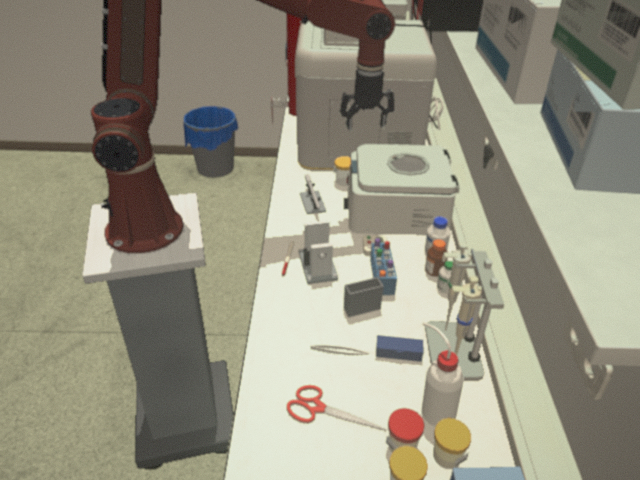

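View pics/wrist0.png

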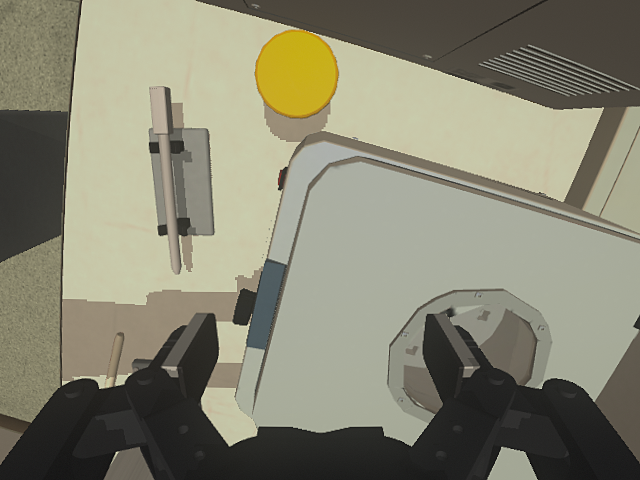

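The views show the frame at scene (325,270), the caddy at (422,287), and the rest and shaft at (222,212). In the wrist view the shaft runs from its square end at (160,87) to its nose at (177,272). The marker lies next to the frame, in front of it. Next I'll get rough positions.

```bash
cat > h.py <<'E'
import numpy as np, cv2
from workcell import robot, cams
np.set_printoptions(precision=2,suppress=True)
def T(s):
    M=np.eye(4); M[:3,:3]=s["ee_rot"]; M[:3,3]=s["position"]; return M
def shot(n,f=None):
    s=robot.sense(); im=cams.capture(n)[:,:,::-1].copy()
    if f: cv2.imwrite(f"pics/{f}.png",im); np.save(f"pics/{f}.npy",T(s))
    return im
def ray(n,px,Tw=None):
    c=cams.calibration(n); M=Tw@c["hand_eye"] if n=="wrist" else c["cam_to_world"]
    p=cv2.undistortPoints(np.array(px,float).reshape(-1,1,2),c["mtx"],np.array(c["distortion"])).reshape(-1,2)
    d=np.c_[p,np.ones(len(p))]@M[:3,:3].T
    return M[:3,3],d/np.linalg.norm(d,axis=1)[:,None]
def plane(n,px,z,Tw=None):
    o,d=ray(n,px,Tw); z=np.broadcast_to(z,len(d)); return o+d*((z-o[2])/d[:,2])[:,None]
def proj(n,P,Tw=None):
    c=cams.calibration(n); M=Tw@c["hand_eye"] if n=="wrist" else c["cam_to_world"]
    W=np.linalg.inv(M); return cv2.projectPoints(np.array(P,float).reshape(-1,3),cv2.Rodrigues(W[:3,:3])[0],W[:3,3],c["mtx"],np.array(c["distortion"]))[0].reshape(-1,2)
def tri(rays):
    A=0;b=0
    for o,d in rays:
        P=np.eye(3)-np.outer(d[0],d[0]); A=A+P; b=b+P@o
    return np.linalg.solve(A,b)
E
python3 - <<'E'
from h import *
s=robot.sense()
print("shaft sq ends/nose wrist",plane("wrist",[(160,87),(163,133),(177,272)],[40,40,40],T(s)))
print("frame base corners scene",plane("scene",[(287,286),(346,311),(362,290)],12))
print("plate top",plane("scene",[(315,252),(332,234)],139))
print("caddy top",plane("scene",[(408,291),(424,296),(439,267),(424,260)],75))
print("cup,timer,forceps,marker",plane("scene",[(221,175),(345,221),(460,362),(288,305),(268,283),(308,325)],0))
print("centrifuge top",plane("scene",[(237,128),(288,165),(388,118)],150))
im=cv2.imread("pics/scene0.png")
cv2.imwrite("pics/c1.png",cv2.resize(im[180:330,180:460],None,fx=2.8,fy=2.8,interpolation=2)[:,:784])
E
```

```text
shaft sq ends/nose wrist [[485.37 114.56  40.  ]
 [483.71  75.54  40.  ]
 [480.64 -59.31  40.  ]]
frame base corners scene [[ 387.68 -196.81   12.  ]
 [ 393.77 -322.73   12.  ]
 [ 450.75 -327.75   12.  ]]
plate top [[ 400.08 -254.01  139.  ]
 [ 450.4  -259.92  139.  ]]
caddy top [[ 448.27 -415.36   75.  ]
 [ 452.26 -443.94   75.  ]
 [ 525.39 -444.16   75.  ]
 [ 527.14 -414.08   75.  ]]
cup,timer,forceps,marker [[ 590.5   117.21    0.  ]
 [ 603.91 -211.11    0.  ]
 [ 406.34 -542.04    0.  ]
 [ 357.98 -216.85    0.  ]
 [ 382.06 -155.19    0.  ]
 [ 339.14 -272.28    0.  ]]
centrifuge top [[ 605.94   57.2   150.  ]
 [ 558.16 -101.44  150.  ]
 [ 795.98 -210.63  150.  ]]
```

View pics/c1.png

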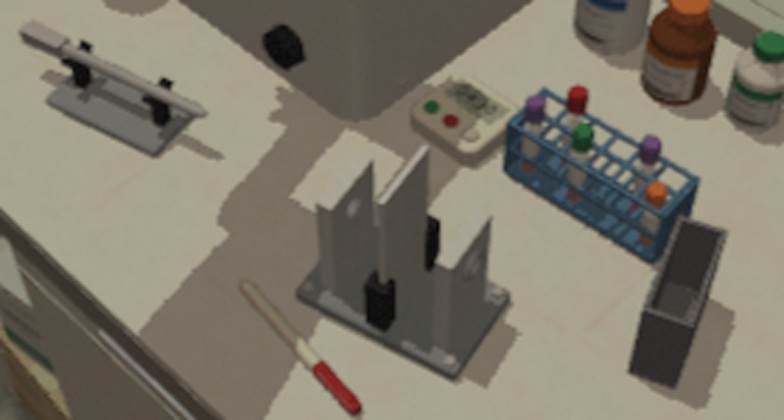

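The crop shows the plate upright in its holder at crop (400,205), with the cheeks on either side. The caddy is at (680,300) and the marker at (300,345), clear of the frame. I'll move the wrist camera over the frame and caddy.

Call:
jog_arm --pt "0 0 0 -5 -3 -4 8.5" --pt "0 0 0 -9 -6 -6 8.5" --pt "0 0 0 -13 -9 -8 8.5" --pt "0 0 0 -17 -12 -8 8.5" --pt "0 0 0 -21 -15 -8 8.5" --pt "0 0 0 -25 -18 -8 8.5" --pt "0 0 0 -29 -19 -8 8.5" --pt "0 0 0 -30 -19 -8 8.5" --pt "0 0 0 -30 -19 -8 8.5" --pt "0 0 0 -30 -19 -8 8.5"

```text
time_s: 1.15
position: [434.7, -300.0, 324.9]
ee_rot: [[0.002, 1.0, -0.0], [1.0, -0.002, 0.001], [0.001, -0.0, -1.0]]
wrist_force: [0.6, 0.4, 0.6]
opening: 0.996
gripper_force: 0.0
```

```bash
python3 - <<'E'
from h import *
shot("wrist","w1"); print(robot.sense()["position"])
E
```

```text
[ 435.01 -299.32  324.91]
```

View pics/w1.png

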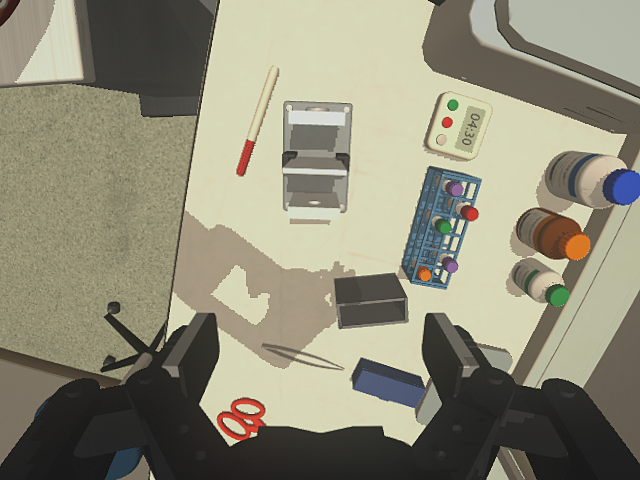

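The wrist view shows the frame at (318,157), the plate's top edge near (315,172), the caddy rim near (371,300) and the marker at (258,120). I'll zoom in for exact corners.

```bash
python3 - <<'E'
from h import *
im=cv2.imread("pics/w1.png")
a=cv2.resize(im[90:230,270:365],None,fx=4,fy=4,interpolation=2)
b=cv2.resize(im[265:335,325:415],None,fx=4,fy=4,interpolation=2)
o=np.zeros((560,760,3),np.uint8); o[:,:380]=a; o[:280,400:]=b
cv2.imwrite("pics/c2.png",o)
E
```

```text
(no output)
```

View pics/c2.png

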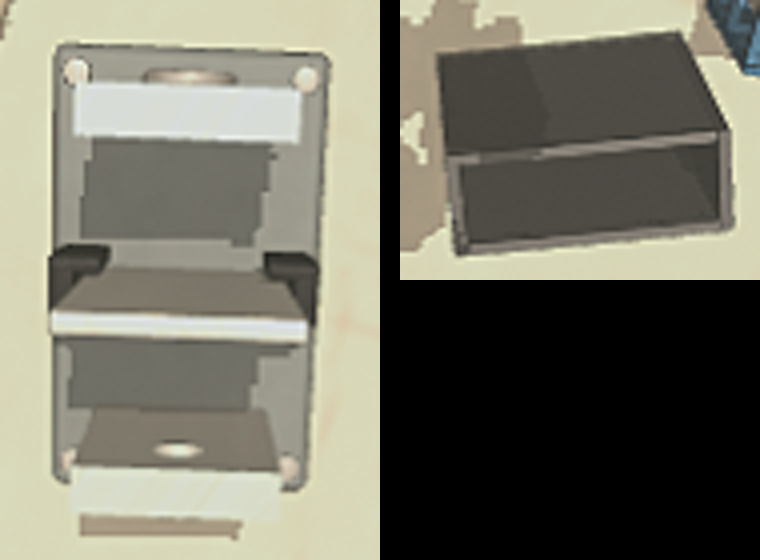

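Crop readings: the plate's top strip has corners (52,312), (307,321), (307,341) and (52,333). The upper cheek top spans (75,82) to (298,143). The caddy rim corners are (450,157), (727,128), (733,229) and (458,254).

```bash
python3 - <<'E'
from h import *
Tw=np.load("pics/w1.npy")
def P(l,z,ox=270,oy=90,cx=0): 
    l=np.array(l,float); px=np.c_[ox+(l[:,0]-cx)/4-.375,oy+l[:,1]/4-.375]; return plane("wrist",px,z,Tw)
def rep(n,q):
    # order TL,TR,BR,BL
    u=(q[1]-q[0]+q[2]-q[3])/2; print(n,"ctr",q.mean(0),"len",np.linalg.norm(u),"wid",np.linalg.norm((q[0]-q[3]+q[1]-q[2])/2),"yaw",np.degrees(np.arctan2(u[1],u[0])))
rep("plate",P([(52,312),(307,321),(307,341),(52,333)],139))
a=P([(75,82),(300,92),(298,143),(75,133)],104);rep("cheek+",a)
b=P([(70,470),(278,472),(278,520),(70,512)],104);rep("cheek-",b)
d=(a.mean(0)-b.mean(0));print("y axis",d,np.degrees(np.arctan2(-d[0],d[1])))
rep("base",P([(55,42),(328,55),(303,490),(50,485)],12))
rep("caddy",P([(450,157),(727,128),(733,229),(458,254)],75,325,265,400))
print(plane("wrist",[(272,68),(240,175),(437,93),(428,150),(263,345),(343,368)],5,Tw))
E
```

```text
plate ctr [ 430.76 -257.14  139.  ] len 55.02826452307292 wid 4.390228809087991 yaw -1.9607702778369842
cheek+ ctr [ 432.19 -212.25  104.  ] len 51.6347788083465 wid 11.286531147174774 yaw -2.5255066040644807
cheek- ctr [ 428.63 -302.33  104.  ] len 51.57410702613996 wid 11.432277029359366 yaw -1.4722797387894702
y axis [ 3.56 90.08  0.  ] -2.262814696434751
base ctr [ 430.11 -257.35   12.  ] len 78.8466362156095 wid 129.6187796317618 yaw -1.9339559041780174
caddy ctr [ 497.53 -429.89   75.  ] len 81.90611895743677 wid 33.27605307299579 yaw 6.011531806538985
[[ 380.57 -155.11    5.  ]
 [ 336.51 -277.33    5.  ]
 [ 572.35 -181.34    5.  ]
 [ 566.78 -246.94    5.  ]
 [ 352.51 -521.39    5.  ]
 [ 469.41 -561.41    5.  ]]
```

Frame: centre (430.5,-257.3), yaw about -2.1°. Sizes check out at 55/56, 52, 79/80 and 130 mm. Caddy: (497.5,-430), yaw 6°. I'll turn the tool so the fingers close along the frame's y, stop above the plate and check.

Call:
jog_arm --pt "0 0 8.5 0 0 0 3" --pt "0 0 17 0 0 0 3" --pt "0 0 25.5 0 0 0 3" --pt "0 0 34 1 0 0 3" --pt "0 0 42 2 0 0 3" --pt "0 0 50 3 0 0 3" --pt "0 0 58 4.2 -0.4 2 3" --pt "0 0 66 4.2 -0.4 4 3" --pt "0 0 74 4.2 -0.4 7 3" --pt "0 0 82 4.2 -0.4 10 3" --pt "0 0 90 4.2 -0.4 12.5 3" --pt "0 0 92 4.2 -0.4 12.5 3" --pt "0 0 92 4.2 -0.4 12.5 3" --pt "0 0 92 4.2 -0.4 12.5 3"

```text
time_s: 2.6
position: [431.8, -257.1, 200.8]
ee_rot: [[0.999, -0.032, 0.001], [-0.032, -0.999, -0.0], [0.001, 0.0, -1.0]]
wrist_force: [0.5, 0.1, -0.1]
opening: 0.352
gripper_force: 0.0
```

```bash
python3 - <<'E'
from h import *
im=shot("wrist","w2"); s=robot.sense(); print(s["position"],s["ee_rot"][:,0],s["qpos"],s["opening"])
Tw=T(s)
print("pred corners",proj("wrist",[[430.6+a,-257.2+b,139] for a in(-28,28) for b in(-2.5,2.5)],Tw))
E
```

```text
[ 431.91 -257.55  201.16] [ 1.   -0.03  0.  ] [-0.68 -0.    1.94  0.    1.2   0.93] 0.35241000867014627
pred corners [[324.59 319.87]
 [316.27 320.11]
 [321.76 230.14]
 [312.68 230.42]]
```

View pics/w2.png

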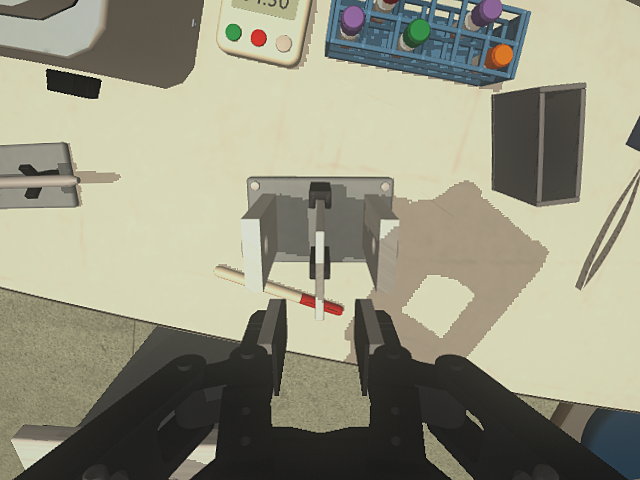

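The plate strip is at columns 316–324, within 1 mm of the prediction and midway between the fingers. Now I'll lower and grip.

Call:
jog_arm --pt "0 0 0 0 0 3 3" --pt "0 0 0 0 0 6 3" --pt "0 0 0 0 0 8.4 3" --pt "0 0 0 0 0 8.4 3" --pt "0 0 0 0 0 8.4 3" --pt "0 0 0 0 0 8.4 0" --pt "0 0 0 0 0 8.4 0" --pt "0 0 0 0 0 8.4 0" --pt "0 0 0 0 0 8.4 0" --pt "0 0 0 0 0 8.4 0" --pt "0 0 0 0 0 8.4 0"

```text
time_s: 3.75
position: [432.5, -258.2, 118.6]
ee_rot: [[0.999, -0.035, 0.003], [-0.035, -0.999, -0.0], [0.003, 0.0, -1.0]]
wrist_force: [-0.7, 2.9, 6.9]
opening: 0.046
gripper_force: 60.6
```

Call:
jog_arm --pt "0 0 0 0 0 -1 0" --pt "0 0 0 0 0 -2.5 0" --pt "0 0 0 0 0 -4 0" --pt "0 0 0 0 0 -5.5 0" --pt "0 0 0 0 0 -7 0" --pt "0 0 0 0 0 -9 0" --pt "0 0 0 0 0 -11 0" --pt "0 0 0 0 0 -11.5 0" --pt "0 0 0 0 0 -11.5 0" --pt "0 0 0 0 0 -11.5 0"

```text
time_s: 4.75
position: [430.5, -257.7, 230.5]
ee_rot: [[0.999, -0.035, -0.001], [-0.035, -0.999, 0.001], [-0.001, -0.0, -1.0]]
wrist_force: [0.5, 0.4, -1.0]
opening: 0.05
gripper_force: 59.7
```

```bash
python3 - <<'E'
from h import *
im=shot("scene","s2"); shot("wrist","w3"); im2=shot("side","d2"); s=robot.sense(); print(s["position"],s["opening"],s["gripper_force"],s["wrist_force"])
o=np.zeros((480,800,3),np.uint8); o[:480,:400]=cv2.resize(im[120:360,250:450],(400,480)); o[:,400:]=cv2.resize(im2[140:380,250:450],(400,480)); cv2.imwrite("pics/c3.png",o)
# caddy rim remeasure from w2
Tw=np.load("pics/w2.npy")
q=plane("wrist",[(541,87),(584,84),(580,206),(542,206)],75,Tw); print(q,q.mean(0))
E
```

```text
[ 430.28 -257.47  229.85] 0.05086158343855074 59.64928686618805 [ 0.37  0.03 -0.45]
[[ 536.54 -410.26   75.  ]
 [ 539.   -441.48   75.  ]
 [ 453.36 -452.71   75.  ]
 [ 453.96 -422.33   75.  ]] [ 495.71 -431.7    75.  ]
```

View pics/c3.png

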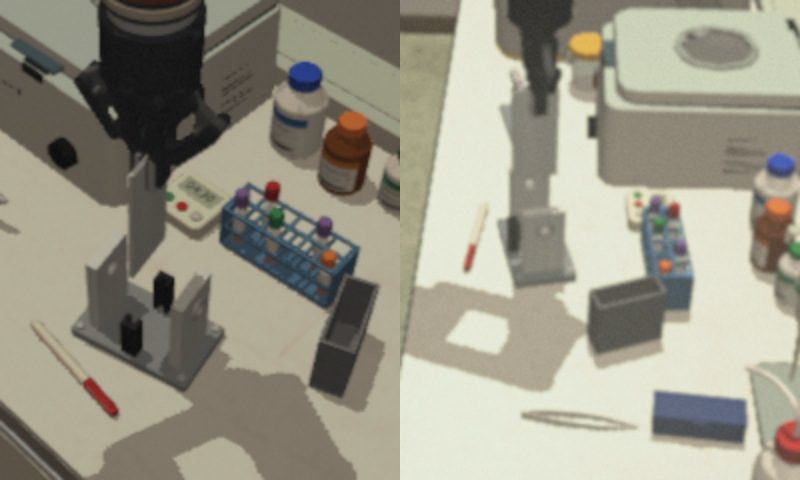

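The plate hangs upright and clear of the holder and cheeks. Now I'll move it over the caddy and lower it.

Call:
jog_arm --pt "0 0 0 0.5 1.2 0 0" --pt "0 0 -1 1.5 3.5 0 0" --pt "0 0 -2 2.7 6.5 0 0" --pt "0 0 -3.5 4 9.5 0 0" --pt "0 0 -5 5.3 12.5 0 0" --pt "0 0 -7 6.5 15 0 0" --pt "0 0 -8.3 7.2 16.6 0 0" --pt "0 0 -8.3 7.35 17.1 0 0" --pt "0 0 -8.3 7.35 17.1 0 0" --pt "0 0 -8.3 7.35 17.1 0 0" --pt "0 0 -8.3 7.35 17.1 1 0" --pt "0 0 -8.3 7.35 17.1 3 0" --pt "0 0 -8.3 7.35 17.1 5 0" --pt "0 0 -8.3 7.35 17.1 7 0" --pt "0 0 -8.3 7.35 17.1 9 0" --pt "0 0 -8.3 7.35 17.1 10.5 0" --pt "0 0 -8.3 7.35 17.1 11 0" --pt "0 0 -8.3 7.35 17.1 11 0"

```text
time_s: 6.7
position: [498.0, -430.6, 120.2]
ee_rot: [[0.994, 0.11, -0.001], [0.11, -0.994, 0.002], [-0.001, -0.002, -1.0]]
wrist_force: [0.6, 0.0, -1.1]
opening: 0.046
gripper_force: 59.6
```

Call:
jog_arm --pt "0 0 0 0 0 0.5 0" --pt "0 0 0 0 0 0.8 0" --pt "0 0 0 0 0 0.8 0" --pt "0 0 0 0 0 0.8 0" --pt "0 0 0 0 0 0.8 0.8" --pt "0 0 0 0 0 0.8 1.5" --pt "0 0 0 0 0 0.8 3" --pt "0 0 0 0 0 0.8 4.5" --pt "0 0 0 0 0 0.8 6" --pt "0 0 0 0 0 0.8 6" --pt "0 0 0 0 0 0.8 6" --pt "0 0 0 0 0 -1 6" --pt "0 0 0 0 0 -4 6" --pt "0 0 0 0 0 -8 6" --pt "0 0 0 0 0 -12 6" --pt "0 0 0 0 0 -12 6"

```text
time_s: 8.3
position: [501.9, -434.9, 252.0]
ee_rot: [[0.994, 0.11, 0.011], [0.11, -0.994, -0.012], [0.01, 0.013, -1.0]]
wrist_force: [0.1, -0.8, 0.7]
opening: 0.7
gripper_force: 0.0
```

```bash
python3 - <<'E'
from h import *
im=shot("scene","s3"); im2=shot("side","d3"); w=shot("wrist","w4"); s=robot.sense(); print(s["position"],s["ee_rot"][:,0],s["qpos"])
o=np.zeros((600,800,3),np.uint8); o[:360,:400]=cv2.resize(im[180:360,300:500],(400,360)); o[:360,400:]=cv2.resize(im2[180:360,250:450],(400,360)); o[360:,:320]=cv2.resize(w,(320,240)); cv2.imwrite("pics/c4.png",o)
E
```

```text
[ 498.55 -431.45  242.4 ] [0.99 0.11 0.  ] [-0.82  0.29  1.53 -0.    1.32  0.64]
```

View pics/c4.png

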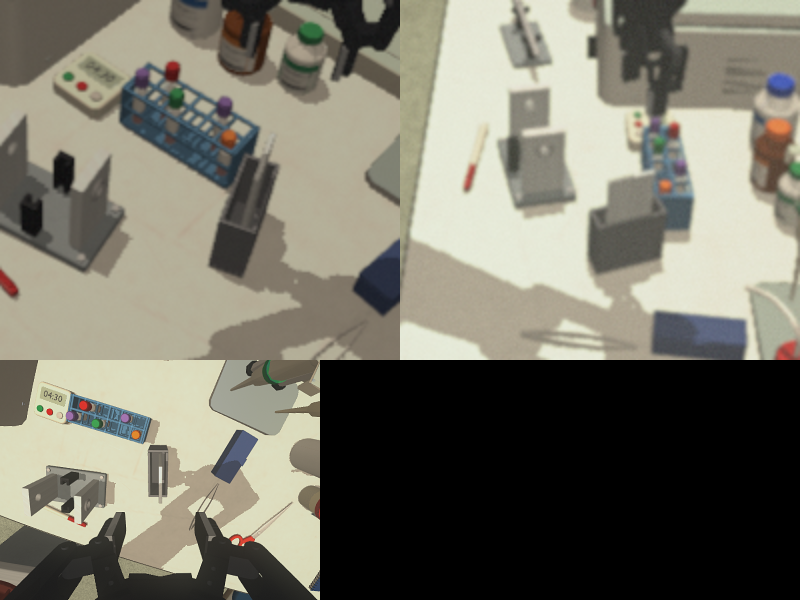

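The plate stands in the caddy, leaning slightly, and is released. The bystanders haven't moved. Now to the shaft.

Call:
jog_arm --pt "0 0 -3 0 -1.5 0 6" --pt "0 0 -9 0.3 -4.5 0 6" --pt "0 0 -15 0.6 -8 0 6" --pt "0 0 -22 1 -12 0 6" --pt "0 0 -29 1.4 -16 0 6" --pt "0 0 -36 1.7 -20 0 6" --pt "0 0 -43 2 -24 0 6" --pt "0 0 -50 2.4 -28.5 0 6" --pt "0 0 -57 2.8 -33 0 6" --pt "0 0 -64 3.2 -37.5 0 6" --pt "0 0 -70 3.5 -42 1 6" --pt "0 0 -76 3.8 -46 2 6" --pt "0 0 -81 4 -48.5 3 6" --pt "0 0 -82.2 4 -49 3 6" --pt "0 0 -82.2 4 -49 3 6" --pt "0 0 -82.2 4 -49 3 6" --pt "0 0 -82.2 4 -49 3 6"

```text
time_s: 10.15
position: [484.9, 58.8, 211.6]
ee_rot: [[0.029, 1.0, 0.001], [1.0, -0.029, -0.0], [-0.0, 0.001, -1.0]]
wrist_force: [-0.3, -0.8, 0.5]
opening: 0.704
gripper_force: 0.0
```

```bash
python3 - <<'E'
from h import *
w=shot("wrist","w5"); s=robot.sense(); print(s["position"],s["ee_rot"][:,0],s["qpos"])
Tw=T(s)
P=proj("wrist",[[485,115,40],[484.5,95,40],[480.6,-59,40]],Tw); print(P)
cv2.imwrite("pics/c5.png",w[60:460,140:540] if 0 else cv2.resize(w[:,200:440],(600,1200))[:600] if 0 else w)
E
```

```text
[484.94  58.81 211.72] [ 0.03  1.   -0.  ] [-0.02 -0.05  1.96 -0.    1.23  0.01]
[[316.9  156.58]
 [317.03 181.13]
 [317.84 341.27]]
```

View pics/c5.png

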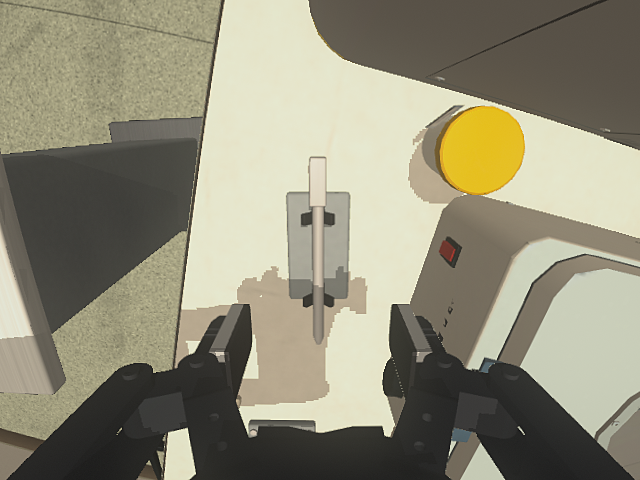

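The shaft is seen end on at columns 309–326: rear end (317,157), shoulder (317,206), nose (319,343), matching the estimate to within 2 px. I'll take the row profiles numerically.

```bash
python3 - <<'E'
from h import *
w=cv2.imread("pics/w5.png").astype(int)
for r in (165,180,195,235,265,325,335): print(r,"\n",[tuple(w[r,c][[2,0]]) for c in range(305,330)])
print([tuple(w[r,318][[2,0]]) for r in range(150,162)],[tuple(w[r,319][[2,0]]) for r in range(338,350)],[tuple(w[r,311][[2,0]]) for r in range(200,212)])
E
```

```text
165 
 [(np.int64(231), np.int64(206)), (np.int64(232), np.int64(208)), (np.int64(232), np.int64(204)), (np.int64(205), np.int64(168)), (np.int64(169), np.int64(141)), (np.int64(219), np.int64(187)), (np.int64(229), np.int64(204)), (np.int64(229), np.int64(203)), (np.int64(229), np.int64(204)), (np.int64(229), np.int64(204)), (np.int64(229), np.int64(203)), (np.int64(228), np.int64(202)), (np.int64(228), np.int64(202)), (np.int64(228), np.int64(202)), (np.int64(228), np.int64(202)), (np.int64(228), np.int64(202)), (np.int64(228), np.int64(202)), (np.int64(228), np.int64(201)), (np.int64(229), np.int64(202)), (np.int64(225), np.int64(194)), (np.int64(194), np.int64(163)), (np.int64(202), np.int64(168)), (np.int64(235), np.int64(209)), (np.int64(231), np.int64(204)), (np.int64(230), np.int64(203))]
180 
 [(np.int64(230), np.int64(203)), (np.int64(231), np.int64(205)), (np.int64(234), np.int64(210)), (np.int64(219), np.int64(183)), (np.int64(148), np.int64(120)), (np.int64(215), np.int64(180)), (np.int64(229), np.int64(202)), (np.int64(226), np.int64(198)), (np.int64(227), np.int64(199))
[... 4997 characters left out ...]
(np.int64(147), np.int64(123)), (np.int64(146), np.int64(123)), (np.int64(144), np.int64(121)), (np.int64(139), np.int64(117)), (np.int64(155), np.int64(126)), (np.int64(186), np.int64(145)), (np.int64(182), np.int64(143)), (np.int64(182), np.int64(142)), (np.int64(183), np.int64(142)), (np.int64(183), np.int64(143))] [(np.int64(224), np.int64(192)), (np.int64(224), np.int64(192)), (np.int64(224), np.int64(190)), (np.int64(224), np.int64(190)), (np.int64(226), np.int64(193)), (np.int64(220), np.int64(183)), (np.int64(153), np.int64(130)), (np.int64(112), np.int64(101)), (np.int64(110), np.int64(100)), (np.int64(94), np.int64(85)), (np.int64(114), np.int64(103)), (np.int64(87), np.int64(78))]
```

```bash
python3 - <<'E'
from h import *
Tw=np.load("pics/w5.npy")
q=plane("wrist",[(317.25,156.5),(317.25,206)],47,Tw); r=plane("wrist",[(317.7,235),(317.6,265),(318.1,330),(318.1,344)],40,Tw); print(q,r)
d=q.mean(0)-r[3]; print(np.degrees(np.arctan2(-d[0],d[1])), q.mean(0), np.linalg.norm(d[:2]))
print(Tw)
E
```

```text
[[485.27 115.57  47.  ]
 [484.06  75.43  47.  ]] [[483.59  48.25  40.  ]
 [482.66  20.27  40.  ]
 [481.13 -46.45  40.  ]
 [480.67 -62.12  40.  ]]
-1.4529228297087808 [484.67  95.5   47.  ] 157.6737511156259
[[  0.03   1.     0.   484.9 ]
 [  1.    -0.03  -0.    58.77]
 [ -0.     0.    -1.   211.64]
 [  0.     0.     0.     1.  ]]
```

The shaft grip centre is (484.7,95.5,40). The tool yaw already matches to 0.2°, and the square measures 40 mm as given. I'll lower over it and grip.

Call:
jog_arm --pt "0 0 0 1 0 1 4" --pt "0 0 0 2.5 -0.1 3 4" --pt "0 0 0 3.7 -0.13 6 4" --pt "0 0 0 3.7 -0.13 9 4" --pt "0 0 0 3.7 -0.13 12 4" --pt "0 0 0 3.7 -0.13 14.5 4" --pt "0 0 0 3.7 -0.13 16.5 4" --pt "0 0 0 3.7 -0.13 17.5 4" --pt "0 0 0 3.7 -0.13 17.6 4" --pt "0 0 0 3.7 -0.13 17.6 4" --pt "0 0 0 3.7 -0.13 17.6 4"

```text
time_s: 11.3
position: [485.4, 97.1, 36.5]
ee_rot: [[0.026, 1.0, 0.003], [1.0, -0.026, 0.0], [0.0, 0.003, -1.0]]
wrist_force: [1.3, 0.8, -0.2]
opening: 0.467
gripper_force: 0.0
```

Call:
jog_arm --pt "0 0 0 0 0 0 2" --pt "0 0 0 0 0 0 1.5" --pt "0 0 0 0 0 0 1" --pt "0 0 0 0 0 0 0.5" --pt "0 0 0 0 0 0 0" --pt "0 0 0 0 0 0 0" --pt "0 0 0 0 0 0 0"

```text
time_s: 12.0
position: [484.1, 97.1, 35.8]
ee_rot: [[0.026, 1.0, -0.0], [1.0, -0.026, 0.0], [0.0, -0.0, -1.0]]
wrist_force: [-2.3, 0.1, 5.9]
opening: 0.151
gripper_force: 60.5
```

Gripped. I'll lift it clear of the V's and move to a pre-entry pose on the bore line, with the nose about 12 mm short of the flange.

Call:
jog_arm --pt "0 0 0 0 0 -0.5 0" --pt "0 0 0 0 0 -1.5 0" --pt "0 0 0 0 0 -2.8 0" --pt "0 0 0 0 0 -4 0" --pt "0 0 0.2 -1 -0.4 -4 0" --pt "0 0 0.4 -3 -1.2 -4 0" --pt "0 0 0.6 -5 -2 -4 0" --pt "0 0 0.6 -7.5 -2.8 -4 0" --pt "0 0 0.6 -10 -3.6 -4 0" --pt "0 0 0.6 -12 -4.1 -4 0" --pt "0 0 0.6 -13 -4.2 -4 0" --pt "0 0 0.6 -13.2 -4.2 -4 0" --pt "0 0 0.6 -13.2 -4.2 -4 0" --pt "0 0 0.6 -13.2 -4.2 -4 0"

```text
time_s: 13.4
position: [438.9, -33.4, 75.3]
ee_rot: [[0.036, 0.999, 0.0], [0.999, -0.036, 0.0], [0.0, 0.0, -1.0]]
wrist_force: [-0.6, -0.4, 0.1]
opening: 0.147
gripper_force: 59.7
```

```bash
python3 - <<'E'
from h import *
shot("scene","s4"); shot("side","d4"); s=robot.sense(); print(s["position"],s["ee_rot"],s["wrist_force"],s["gripper_force"])
p=s["position"]; R=s["ee_rot"]
for n in ("scene","side"):
    print(n,"nose pred",proj(n,[p+R@np.array([-156.6,0,-4.2]),p+R@np.array([-21.6,0,-4.2])]),"bores pred",proj(n,[[430.2+.0366*y,-257.3+.9993*y,80] for y in (55,39,-39,-55)]))
# w2 plate and posts rows
w=cv2.imread("pics/w2.png").astype(int); g=w.sum(2)//3
print("col320 rows 225-240",g[225:240,320],"rows 312-326",g[312:326,320]); print("row 290 cols",g[290,308:332]); print("row 250",g[250,308:332])
print("cheek edges row270",g[270,236:280],g[270,370:404])
E
```

```text
[438.9  -33.18  75.29] [[ 0.04  1.    0.  ]
 [ 1.   -0.04  0.  ]
 [ 0.    0.   -1.  ]] [ 0.53  0.6  -0.3 ] 59.67504322528839
scene nose pred [[294.66 246.73]
 [238.02 219.37]] bores pred [[300.07 249.5 ]
 [307.22 252.96]
 [343.37 270.47]
 [351.05 274.19]]
side nose pred [[312.5  226.01]
 [303.13 197.31]] bores pred [[313.2  228.78]
 [314.4  232.51]
 [320.61 251.63]
 [321.95 255.77]]
col320 rows 225-240 [101 100  99 101  99  86 162 206 214 214 213 214 213 213 213] rows 312-326 [211 210 211 211 210 208 209 210 194 204 203 202 202 203]
row 290 cols [205 205 204 205 205 208 199 156 142 159 160 159 157 157 150 131 168 211
 205 204 203 203 203 203]
row 250 [101 109 101  39  45  43  31 132 215 217 213 214 214 215 216 182  84  36
  44  45  45  76 106 102]
cheek edges row270 [152 152 165 162 158 158 212 208 212 213 212 211 210 211 211 213 211 210
 210 208 208 209 210 211 217 208  70  86  90  91  91  90  87  86 141 213
 208 204 205 204 204 204 205 204] [ 80  86  86  87  87  85  80 115 151 156 153 152 152 153 154 153 151 150
 149 149 150 151 150 151 151 150 150 150 150 149 150 149 149 148]
```

```bash
python3 - <<'E'
from h import *
Tw=np.load("pics/w2.npy")
q=plane("wrist",[(319.1,230.7),(319.1,319.6)],139,Tw);print("plate from w2",q,q.mean(0))
g=cv2.cvtColor(cv2.imread("pics/s4.png"),cv2.COLOR_BGR2GRAY)
np.set_printoptions(linewidth=200)
print("hole +  cols298-315 rows246-262\n",g[246:262,298:316]); print("hole - cols340-360 rows266-283\n",g[266:283,340:360]); print("nose cols284-302 rows 236-256\n",g[236:256,282:304])
E
```

```text
plate from w2 [[ 457.08 -258.36  139.  ]
 [ 401.68 -256.57  139.  ]] [ 429.38 -257.46  139.  ]
hole +  cols298-315 rows246-262
 [[171 171 169 169 171 172 164 128  84  77  77  77  75  77  76 119 159 169]
 [172 171 172 171 170 167 133  85  75  76  77  76  76  77  75 119 157 168]
 [173 171 171 170 164 138  96  76  76  76  76  76  77  76  77 121 158 168]
 [170 172 171 168 139  94  77  76  76  75  77  77  76  77  75 120 160 169]
 [171 172 170 150 107  75  76  77  79  78  79  78  76  77  77 121 160 170]
 [172 173 155 109  75  75  77  83  94  94  85  78  76  77  76 121 160 170]
 [171 165 129  85  76  75  83 101 109 104  91  78  78  76  77 121 159 170]
 [165 132  85  75  75  75  98 115 114 103  86  77  78  78  77 120 160 170]
 [136  97  77  77  76  78 105 122 115  97  80  77  77  77  78 117 157 170]
 [ 87  75  76  77  77  83 106 118 108  87  77  79  77  78  76 106 151 169]
 [ 80  75  77  77  77  81 100 107  95  79  78  77  78  76  77 104 152 170]
 [ 79  75  77  76  75  75  84  88  79  77  78  77  77  77  78 106 150 169]
 [ 81  76  77  77  76  77  77  76  76  76  77  79  78  76  77 105 150 17
[... 2824 characters left out ...]
0 136 121 117 113 116 148 169 170 172 173 171 171 170 164 138]
 [170 171 170 169 170 170 171 171 170 170 169 169 170 171 172 171 170 172 171 168 139  94]
 [169 170 168 170 171 172 172 171 170 170 169 169 171 172 171 171 171 172 170 150 107  75]
 [171 171 170 169 172 171 171 171 170 169 166 166 171 173 171 171 172 173 155 109  75  75]
 [170 169 170 169 170 170 170 170 169 169 156 147 161 170 173 171 171 165 129  85  76  75]
 [171 169 170 170 170 170 170 169 170 169 140 103 120 149 164 169 165 132  85  75  75  75]
 [171 171 170 170 170 170 168 169 168 169 142  98  83  94 122 149 136  97  77  77  76  78]
 [172 172 170 170 171 170 169 169 169 168 148 107  83  83  85  92  87  75  76  77  77  83]]
```

The predicted nose and bore agree with the scene image to about 1–2 px. The two wrist views average to frame x≈430.0, so I'll shift 1 mm, raise 0.5 mm and start threading gently.

Call:
jog_arm --pt "0 0 0 0 -0.1 -0.05 0" --pt "0 0 0 -0.5 -0.1 -0.05 0" --pt "0 0 0 -1 -0.1 -0.05 0" --pt "0 0 0 -1.5 -0.1 -0.05 0" --pt "0 0 0 -2 -0.1 -0.05 0" --pt "0 0 0 -2.5 -0.1 -0.05 0" --pt "0 0 0 -3 -0.1 -0.05 0" --pt "0 0 0 -3.5 -0.1 -0.05 0" --pt "0 0 0 -4 -0.1 -0.05 0" --pt "0 0 0 -4 -0.1 -0.05 0" --pt "0 0 0 -4 -0.1 -0.05 0"

```text
time_s: 14.6
position: [436.2, -73.9, 75.8]
ee_rot: [[0.037, 0.999, -0.0], [0.999, -0.037, 0.0], [0.0, -0.0, -1.0]]
wrist_force: [-0.1, -0.1, -0.5]
opening: 0.152
gripper_force: 59.7
```

No contact, and the nose is through the first bush. Now on towards the second bush.

Call:
jog_arm --pt "0 0 0 -0.8 0 0 0" --pt "0 0 0 -1.6 0 0 0" --pt "0 0 0 -2.4 0 0 0" --pt "0 0 0 -3.2 0 0 0" --pt "0 0 0 -4 0 0 0" --pt "0 0 0 -4.8 0 0 0" --pt "0 0 0 -5.5 0 0 0" --pt "0 0 0 -6 0 0 0" --pt "0 0 0 -6 0 0 0" --pt "0 0 0 -6 0 0 0"

```text
time_s: 15.6
position: [434.0, -133.7, 75.7]
ee_rot: [[0.037, 0.999, -0.0], [0.999, -0.037, 0.0], [0.0, -0.0, -1.0]]
wrist_force: [0.0, -0.0, -0.8]
opening: 0.148
gripper_force: 59.7
```

```bash
python3 - <<'E'
from h import *
s=robot.sense(); print(s["position"],s["wrist_force"],s["torque"])
im=shot("scene","s5"); g=cv2.cvtColor(im,cv2.COLOR_BGR2GRAY).astype(int)
p=s["position"]; R=s["ee_rot"]
print(proj("scene",[p+R@np.array([-156.6,0,-4.2]),p+R@np.array([-120,0,-4.2])]))
g0=cv2.cvtColor(cv2.imread("pics/s4.png"),cv2.COLOR_BGR2GRAY).astype(int)
np.set_printoptions(linewidth=220); print(g[250:278,304:348]) if 0 else print(np.where(abs(g-g0)>25,g,0)[246:276,308:346])
E
```

```text
[ 433.95 -133.73   75.74] [ 0.03 -0.   -0.85] [ 0.02  0.01 -0.02]
[[340.27 269.43]
 [323.12 261.1 ]]
[[0 0 0 ... 0 0 0]
 [0 0 0 ... 0 0 0]
 [0 0 0 ... 0 0 0]
 ...
 [0 0 0 ... 0 0 0]
 [0 0 0 ... 0 0 0]
 [0 0 0 ... 0 0 0]]
```

Still free. Next is the entry into the second bush.

Call:
jog_arm --pt "0 0 0 -0.4 0 0 0" --pt "0 0 0 -0.8 0 0 0" --pt "0 0 0 -1.2 0 0 0" --pt "0 0 0 -1.5 0 0 0" --pt "0 0 0 -1.5 0 0 0" --pt "0 0 0 -1.5 0 0 0"

```text
time_s: 16.25
position: [433.5, -148.8, 75.8]
ee_rot: [[0.037, 0.999, -0.0], [0.999, -0.037, 0.0], [0.0, -0.0, -1.0]]
wrist_force: [-0.9, 0.6, -0.9]
opening: 0.15
gripper_force: 59.7
```

Call:
jog_arm --pt "0 0 0 -0.4 0 0 0" --pt "0 0 0 -0.8 0 0 0" --pt "0 0 0 -1.2 0 0 0" --pt "0 0 0 -1.6 0 0 0" --pt "0 0 0 -2 0 0 0" --pt "0 0 0 -2.3 0 0 0" --pt "0 0 0 -2.5 0 0 0" --pt "0 0 0 -2.5 0 0 0" --pt "0 0 0 -2.5 0 0 0" --pt "0 0 0 -2.5 0 0 0"

```text
time_s: 17.25
position: [432.6, -173.6, 75.8]
ee_rot: [[0.037, 0.999, -0.0], [0.999, -0.037, 0.0], [0.0, -0.0, -1.0]]
wrist_force: [-1.3, -0.1, -0.1]
opening: 0.151
gripper_force: 59.7
```

```bash
python3 - <<'E'
from h import *
s=robot.sense(); print(s["position"],s["wrist_force"],s["torque"],s["gripper_force"],s["joint_velocities"])
g=cv2.cvtColor(shot("scene","s6"),cv2.COLOR_BGR2GRAY).astype(int); g0=cv2.cvtColor(cv2.imread("pics/s4.png"),cv2.COLOR_BGR2GRAY).astype(int)
p=s["position"]; R=s["ee_rot"]
print(proj("scene",[p+R@np.array([-156.6,0,-4.2]),p+R@np.array([-140,0,-4.2])]))
y,x=np.where(abs(g-g0)[262:292,344:372]>20); print("changed px", sorted(set(zip((x+344).tolist(),(y+262).tolist()))))
q=np.array([498,-431,75]); print("plate area diff", abs(g-cv2.cvtColor(cv2.imread("pics/s3.png"),cv2.COLOR_BGR2GRAY).astype(int))[240:315,400:445].mean())
E
```

```text
[ 432.57 -173.58   75.77] [-1.28 -0.11 -0.07] [ 0.01  0.02 -0.01] 59.674596190452576 [ 0.  0. -0. -0. -0.  0.]
[[359.56 278.67]
 [351.47 274.76]]
changed px [(344, 263), (344, 264), (344, 265), (344, 266), (344, 267), (344, 268), (344, 269), (344, 270), (344, 271), (345, 263), (345, 264), (345, 265), (345, 266), (345, 267), (345, 268), (345, 269), (345, 270), (346, 265), (346, 266), (346, 267), (346, 268), (346, 269), (347, 266), (347, 267), (348, 266), (351, 273), (351, 274), (351, 275), (351, 276), (351, 277), (352, 273), (352, 274), (352, 275), (352, 276), (352, 277), (353, 274), (353, 275), (354, 277), (354, 278), (354, 279), (354, 280), (355, 275), (355, 276), (355, 277), (355, 278), (355, 279), (355, 280), (356, 276), (356, 277), (356, 278), (356, 279), (356, 280), (357, 277), (357, 278), (357, 279), (357, 280), (358, 278), (358, 279), (358, 280), (359, 279)]
plate area diff 3.2165925925925927
```

The nose shows beyond the far bush at scene (358,279), as predicted: about 18 mm out, with the shoulder at y≈62. Wrist force is about 1 N. Handing in.

```bash
python3 -c "
from workcell import robot; print(robot.sign_off())"
```

```text
the job is handed in; nothing more can be done
None
```

The job is handed in: the plate stands released in the caddy, and the arm is holding the shaft steady through both bushes, with the nose about 18 mm beyond the far bush and about 1 N on the wrist; the hand-in returned no verdict.

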